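Set and hold the outrigger leg of a butter-lamp rack

TASK

First lift the brass lamp that stands in the way of the rack's outrigger leg and stand it upright on the empty brass saucer on the tray. Then, with the clamp's cam lever still open, draw the spring-loaded leg out until its pointer is level with the upright mark plate, hold it there for a moment, and squeeze the cam lever shut against the clamp head without losing the mark. Finish while still holding: do not let go, keep the leg at the mark and the lever pressed shut; leave all other things where they are.

Things in the scene. Friction and masses are not known exactly. Their poses are not given: they have to be found in the camera images.
- rack: Fixed two-tier lamp rack of dark steel. Origin on the table under the mouth of its low square tube (36 mm wide, 50 mm high). Its x axis is the way the leg slides out, y to the left of that, z up. The tiers lie at x -55 to -250 mm, y +-125 mm, up to 210 mm high. A 4 mm high scale strip lies beside the leg at y -53 to -75, x 80 to 260 mm.
- leg: The outrigger leg, an aluminium bar with a steel clamp head, sliding along its x (axes as the rack's), travel 150 mm. Origin on the table under the head's centre, 60 mm before the tube mouth when in. A spring (3 N in, 4.5 N at 120 mm out) draws it back in when let go, even with the lever shut (the nut is tightened later). Its rubber foot, 41 mm high, ends at x 63 mm.
- head (a point): Centre of the clamp head, 36 mm above the table, a good height for the fingers: a steel block 64 mm along the leg's x, 26 mm wide (y -13 to +13), z 12 to 60 mm. The lever is on its +y side, the cheek plate on its -y side.
- cheek (a point): Middle of the inward (-x) face of the cheek plate that sticks out of the head to -y: plate at leg x 23 to 29 mm, y -13 to -44 mm, z 14 to 58 mm. A finger beside the head, at smaller x than the plate, pushes on this face towards +x to draw the leg out.
- lever: Cam lever, a flat upright paddle along its own x, 76 mm long, 8 mm thick, z 20 to 52 mm, with a round 14 mm end. Origin on the table under its hinge, at x -30, y +17 mm of the leg. Shut: parallel to the leg (outer face at leg y +21; head and lever 34 mm wide). Open: turned +0.36 to 0.46 rad about z, outer face at most 50 mm from the leg's centre line at leg x 22. Stays put; about 2 N moves it.
- lever_paddle (a point): Middle of the lever's outer face, 36 mm up, 40 mm along from the hinge.
- pointer (a point): Tip of the thin pointer (4 mm along x) that sticks out to -y from the front of the leg, 22 mm up, at x +45, y -45 mm of the leg.
- mark: The length mark: a fixed steel plate, upright, 28 mm high, 4 mm thick along x, beside the leg on the scale strip, on a 16 mm long foot. Origin on the table in the middle of the plate's thickness at the edge facing the leg; axes parallel to the rack's. The leg is at its length when the pointer has the same x as this plate; the pointer tip then stands about 5 mm from its edge. It lies 60 to 110 mm ahead of the pointer when the leg is in.
- lamp_mid (a point): Middle (40 mm above the foot) of the loose lamp standing in front of the leg, in its way. Brass goblet 80 mm high, about 0.22 kg: foot 48 mm across, thin stem, cup 50 mm across with straight sides from 53 to 80 mm above the foot; filled with hard set butter, unlit. z is its upright axis.
- lamp: The same lamp; origin at the centre of its foot's underside.
- saucer: Empty flat brass disc, 72 mm across, 3 mm thick, fixed on the tray; origin at the centre of its underside, which is 6 mm above the table. Which of the three places on the tray it has varies; lamps stand on the other two, 95 mm apart centre to centre.
- tray: Dark flat steel tray, fixed, 320 mm along its x, 130 mm along its y, 6 mm thick; origin under its centre. The three places lie in a row along its x axis; reach in with the fingers to either side in y.
- lamp_b_mid (a point): Middle (40 mm up) of another lamp of the same shape, on the tray; leave alone.
- lamp_c_mid (a point): Middle (40 mm up) of another lamp of the same shape, on the tray; leave alone.
- lamp_d_mid (a point): Middle (40 mm up) of another lamp of the same shape, beside the rack's leg on its -y side; leave alone.
- pot_mid (a point): Middle of an open aluminium pot, 86 mm across, 60 mm high; leave alone.
- tin_mid (a point): Middle of a flat closed tin, 60 x 85 x 20 mm; leave alone.
- jar_mid (a point): Middle of an amber glass jar, 64 mm across, 90 mm high; leave alone.
Things that resemble listed ones, but are neither listed nor needed, are in the scene too. Of the things shaped like the mark, the steel one is meant.

How it is judged:
On the way, in this order (a step that is already met when the one before it is completed fails the run):
1. the lamp stands on the saucer, released (horizontal distance between lamp_mid and saucer below 0.015 m and z of lamp_mid in the frame of saucer between 0.04 and 0.046 m and angle between lamp_mid's own z axis and vertical below 0.1 rad and contact force between the fingers and lamp below 0.1 N), for 0.3 s.
2. the leg is held at the mark with the lever still open (x of pointer in the frame of mark between -0.005 and 0.005 m and contact force between the fingers and leg above 1 N and angle between the x axis of lever and the x axis of leg, either way round above 0.2 rad), for 0.3 s.
3. the lever is shut with the leg still at the mark (x of pointer in the frame of mark between -0.005 and 0.005 m and contact force between the fingers and leg above 1 N and angle between the x axis of lever and the x axis of leg, either way round below 0.08 rad), for 0.3 s.
At the end, for the whole second after the job is handed in: Fingers still holding: pointer within 5 mm of the mark along the leg; lever within 0.08 rad of shut and pressed by over 3 N; fingers bear on leg and lever by over 5 N; leg at rest; lamp upright (0.1 rad), free, on the saucer within 15 mm of its centre (all of step 1 and x of pointer in the frame of mark between -0.005 and 0.005 m and contact force between the fingers and leg above 5 N and contact force between the fingers and lever above 3 N and angle between the x axis of lever and the x axis of leg, either way round below 0.08 rad and linear speed of leg below 0.01 m/s); the arm keeps its last pose, push and grip.
It fails at once if the lamp is tipped over (angle between lamp_mid's own z axis and vertical above 0.6 rad).
It fails at once if another thing is displaced by more than 30 mm (distance of any of lamp_b_mid, lamp_c_mid, lamp_d_mid, pot_mid, tin_mid, jar_mid from where it was at the start of the episode above 0.03 m).
It fails at once if the lever is shut while the leg is more than 15 mm short of the mark (angle between the x axis of lever and the x axis of leg, either way round below 0.08 rad and x of pointer in the frame of mark below -0.015 m).
It also fails if it takes over 56 s, if anything falls off the work surface, if the arm or the gripper's body presses on something with over 40 N, if the wrist force passes 120 N, or if a joint passes its speed limit or range.

ROBOT

A 7-joint arm with a two-finger parallel gripper is mounted at the origin on the work surface. World frame = base frame: x ahead of the robot, y to its left, z up, the work surface at z = 0. Lengths are in m, angles in rad, forces in N, time in s.
With the tool pointing down it reaches from about 0.35 to 0.9 m from the base axis. Payload 8.1 kg.
Tool frame: the origin (TCP) lies midway between the tips of the shut fingers; the grasp point (between the pads) lies arm.grasp_offset behind it (arm.grasp_offset is the distance from the TCP to the grasp point, in m); z points along the fingers, y is the line along which they close (so a half turn about z gives the same grasp; the last joint's range is limited). The gripper opens to 92 mm and grips with 3 to 60 N. Pads are 19 mm wide; open, the fingers measure 130 mm over their backs; the gripper's body (75 mm by 190 mm) begins 47 mm behind the grasp point.
Start: joints at [1.211, 0.434, 0.025, 1.573, -0.012, 1.134, -0.075], TCP at [0.159, -0.605, 0.227] pointing down, gripper open.
Joint ranges: [-2.62, 2.62], [-0.44, 2.09], [-1.27, 1.32], [0.08, 2.57], [-1.32, 4.46], [0.12, 2], [-2.74, 2.74]. Speed limits (rad/s): [2.22, 2.22, 3.01, 3.01, 3.14, 3.14, 3.14].

INTERFACE

Orientations are given as a rotation vector (axis times angle).
In Python, from cell import observe, imaging, arm gives the robot as it stands.
- The arm moves only by the tool apply_moves, never from a script. Its argument "commands" is a list of rows, each a list of 5 numbers: the opening in per cent of the stroke, from 0 (shut) to 100 (fully open), then the shift along the world's x, y, z in units of 0.06 m (1.0 is 0.06 m), then the turn about the world's z in units of 0.5 rad (1.0 is 0.5 rad). A call has 1 to 12 rows; each row shifts and turns the commanded pose from where the row before left it; what a row does not reach is not made up. A row lasts 1/8 s, in which the tool goes at most 62.5 mm and 10.7 degrees, less where a joint would pass 70% of its speed; a pose out of reach is approached as far as the arm can. A call with a number of a shift or a turn outside -1 to 1 is refused whole. A call with a gripper value outside its range is refused whole. The fingers move at their own pace and stop on an object; "newtons" is the grip in N (left out, the last holds). Time passes only in rows, so rows that do not move let the fingers close. It gives the time, the measured TCP pose, the force, the opening and the grip force at its end, in the units of the state.
- observe(): the state, without advancing time (a new reading comes with each control period).
- imaging.get_image(name): name is "scene" or "top" or "wrist"; returns (picture, depth): 384x512x3 uint8, red, green, blue; 384x512 float32, m along the optical axis (not along the pixel's ray), 0 where there is no reading.
- imaging.camera_params(name): a dict with "camera_matrix" (3x3 intrinsics, pixels), "origin" and "rotation" of the camera in the world; the wrist camera has in their place "tool_from_camera" (4x4, takes a point from camera to tool coordinates, whose origin is the TCP and whose axes are the flange's). Camera axes: x right, y up, looking along -z (the intrinsics and any distortion apply to the point x, -y, -z); pixel columns grow to the right and rows downward; lengths in m; the calibration is good to about 2 mm. A picture is of the moment at which its call begins: read the wrist's pose just before it. camera_params takes no time and is no camera call.
- arm.sign_off(): hands the job in; it is judged then, once.
The state is a dict: "clock": time; "joints": joint angles; "dq": joint speeds; "joint_efforts": joint torques, N m; "position": TCP position; "ee_rot": TCP orientation; "force": force on the tool from outside, world axes, zero at the start; "ft_torque": the same for the moment, N m; "width": opening from 0.0 (shut) to 1.0 (fully open); "gripper_force": force on a finger pad.
Only numpy, scipy, OpenCV 4.12 (cv2) and the standard library are available. Lean on these libraries where they do the work, as an engineer would, in place of code of your own. Each camera call takes 0.05 s, during which the arm holds its last target. There are 200 camera calls.

## Working session

There is one attempt and no reset: what is moved stays moved. The work goes in short steps, Python scripts to look and compute and a tool call to move; the robot and the scene stay as the last step left them, time stands still between calls to the robot, and variables do not carry over. Pictures are saved under pics/ and viewed, at most 10 in all, crops included, and the job is handed in when it is done.

Besides the shell and the picture viewer there is one more tool, called after ">>>" as name([rows], argument=value, ...), one row to a line, values as JSON. apply_moves: Moves the arm, as the interface text tells. Its arguments: {"type":"object","properties":{"commands":{"type":"array"},"newtons":{"type":"number"}},"required":["commands"]}

```bash
mkdir -p pics; cat > h.py <<'E'
import numpy as np, cv2
from scipy.spatial.transform import Rotation as R
from cell import observe, imaging, arm
def pose(cam, st=None):
    p=imaging.camera_params(cam); K=np.array(p["camera_matrix"])
    if cam=="wrist":
        T=np.eye(4);T[:3,:3]=R.from_rotvec(st["ee_rot"]).as_matrix();T[:3,3]=st["position"]
        T=T@np.array(p["tool_from_camera"]); return K,T[:3,:3],T[:3,3],p
    return K,np.array(p["rotation"]),np.array(p["origin"]),p
def cloud(cam):
    st=observe(); im,d=imaging.get_image(cam)
    K,Rw,o,p=pose(cam,st)
    v,u=np.mgrid[:384,:512]
    x=(u-K[0,2])/K[0,0]*d; y=(v-K[1,2])/K[1,1]*d
    P=np.stack([x,-y,-d],-1)@Rw.T+o
    P[d==0]=np.nan
    return im,d,P
def save(im,n,s=1.5): cv2.imwrite("pics/"+n,cv2.resize(im[...,::-1],None,fx=s,fy=s))
E
python3 - <<'E'
from h import *
for c in("top","scene"):
    im,d,P=cloud(c); np.savez(c,im=im,P=P); save(im,c+"0.png")
    p=imaging.camera_params(c);print({k:np.round(v,3).tolist() if not isinstance(v,str) else v for k,v in p.items()})
print(observe()["ee_rot"],arm.grasp_offset,observe()["clock"])
print(np.round(imaging.camera_params("wrist")["tool_from_camera"],3))
E
```

```text
Traceback (most recent call last):
  File "h.py", line 15, in cloud
    P=np.stack([x,-y,-d],-1)@Rw.T+o
      ~~~~~~~~~~~~~~~~~~~~~~~~~~~^~
ValueError: operands could not be broadcast together with shapes (384,512) (3,)
```

```bash
sed -i 's/return K,np.array(p\["rotation"\])/return K,R.from_rotvec(p["rotation"]).as_matrix()/' h.py
python3 - <<'E'
from h import *
for c in("top","scene"):
    print(imaging.camera_params(c))
    im,d,P=cloud(c); np.savez(c,im=im,P=P); save(im,c+"0.png")
print(observe()["ee_rot"],arm.grasp_offset,observe()["clock"])
print(imaging.camera_params("wrist"))
E
```

```text
{'camera_matrix': array([[435.60455627,   0.        , 257.46496269],
       [  0.        , 435.60455627, 194.38706426],
       [  0.        ,   0.        ,   1.        ]]), 'origin': array([0.35497316, 0.06437375, 1.15281832]), 'rotation': array([ 0.16379411, -0.15677301, -1.50822973])}
{'camera_matrix': array([[441.544196  ,   0.        , 260.7962136 ],
       [  0.        , 441.544196  , 183.51239282],
       [  0.        ,   0.        ,   1.        ]]), 'origin': array([1.04935322, 0.26687127, 0.74109145]), 'rotation': array([0.44457951, 0.63265878, 1.88732496])}
[-3.11457009e+00 -4.02014326e-01  4.32320239e-04] 0.0188 0.15
{'camera_matrix': array([[304.06692829,   0.        , 255.73924217],
       [  0.        , 304.06692829, 200.4109362 ],
       [  0.        ,   0.        ,   1.        ]]), 'tool_from_camera': array([[ 9.35426209e-04,  9.57250575e-01,  2.89258470e-01,
         7.88446643e-02],
       [ 9.99999554e-01, -9.33314433e-04, -1.45233479e-04,
         3.53661949e-04],
       [ 1.30944274e-04,  2.89258477e-01, -9.57251021e-01,
        -1.56563785e-01],
       [ 0.00000000e+00,  0.00000000e+00,  0.00000000e+00,
         1.00000000e+00]])}
```

View pics/top0.png

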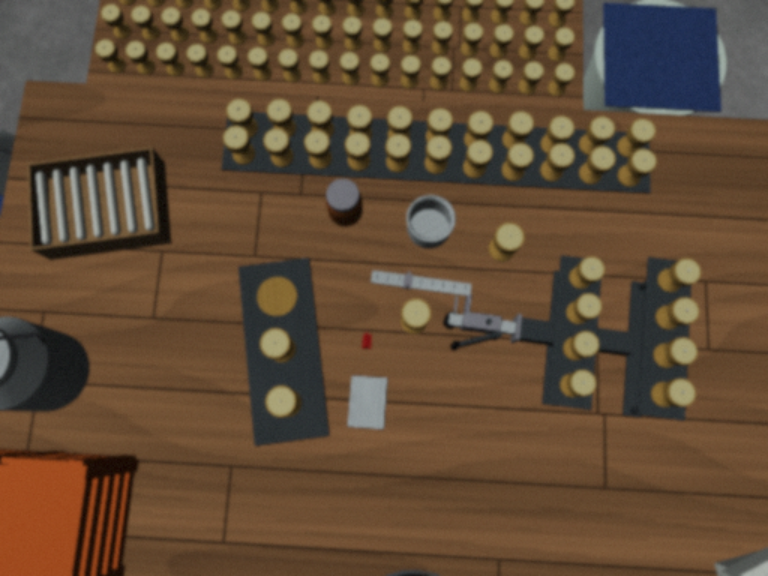

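View pics/scene0.png

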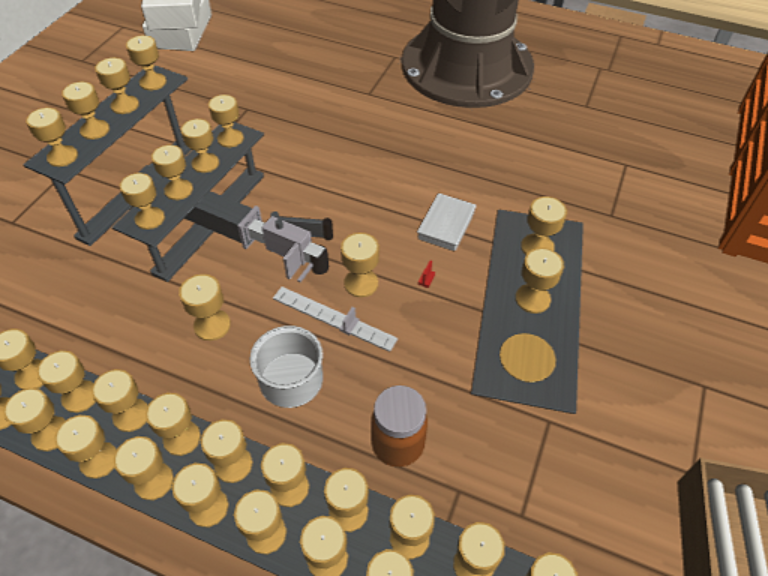

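```bash
python3 - <<'E'
from h import *
for c,boxes in {"top":dict(lamp=(395,290,440,335),lampd=(490,215,530,260),saucer=(250,270,305,325),lb=(255,320,300,365),lc=(260,380,305,425),strip=(365,262,475,300),mark=(398,270,418,292)),
 "scene":dict(lamp=(335,225,385,300),lampd=(175,270,235,340),saucer=(490,325,565,390),mark=(340,305,362,335),head=(255,205,345,285))}.items():
    z=np.load(c+".npz"); P=z["P"]
    for n,b in boxes.items():
        x0,y0,x1,y1=[int(round(k/1.5)) for k in b]
        Q=P[y0:y1,x0:x1].reshape(-1,3); Q=Q[~np.isnan(Q[:,0])]
        lo,hi=dict(lamp=(.07,.09),lampd=(.07,.09),lb=(.08,.1),lc=(.08,.1),saucer=(.0,.02),strip=(.002,.03),mark=(.015,.035),head=(.045,.075))[n]
        S=Q[(Q[:,2]>lo)&(Q[:,2]<hi)]
        print(c,n,len(S),np.round(np.median(S,0),4),np.round((np.percentile(S,3,axis=0)+np.percentile(S,97,axis=0))/2,4),np.round(np.ptp(S,axis=0),3), "zmax",Q[:,2].max().round(4))
# saucer colour
z=np.load("top.npz");im,P=z["im"].astype(int),z["P"]
m=np.zeros(im.shape[:2],bool);m[178:218,165:205]=True
m&=(im[...,0]-im[...,2]>60)
(cx,cy),r=cv2.minEnclosingCircle(np.argwhere(m)[:,::-1].astype(np.float32))
S=P[m];print("saucer",np.median(S,0),S.min(0),S.max(0),cx,cy,r,m.sum())
E
```

```text
top lamp 311 [0.5449 0.0252 0.0807] [0.5454 0.0249 0.0808] [0.049 0.046 0.016] zmax 0.0881
top lampd 303 [ 0.6856 -0.1275  0.0807] [ 0.686  -0.1283  0.0799] [0.049 0.049 0.018] zmax 0.0883
top saucer 1324 [0.5726 0.271  0.0076] [0.5732 0.2715 0.0075] [0.105 0.103 0.017] zmax 0.0168
top lb 325 [0.4809 0.2528 0.0867] [0.4811 0.2532 0.0867] [0.048 0.05  0.014] zmax 0.0947
top lc 343 [0.3882 0.2354 0.087 ] [0.3886 0.2354 0.0863] [0.048 0.049 0.014] zmax 0.0939
top strip 775 [0.6153 0.0159 0.004 ] [0.618  0.0185 0.0058] [0.077 0.2   0.028] zmax 0.0811
top mark 16 [0.6136 0.0394 0.0281] [0.6164 0.0393 0.0274] [0.024 0.005 0.007] zmax 0.0309
scene lamp 456 [0.5495 0.0254 0.0797] [0.5475 0.0247 0.0771] [0.051 0.049 0.017] zmax 0.0875
scene lampd 534 [ 0.69   -0.1269  0.0797] [ 0.6887 -0.1277  0.0771] [0.05  0.051 0.018] zmax 0.0884
scene saucer 2145 [0.5747 0.2723 0.0065] [0.5721 0.2712 0.0067] [0.131 0.113 0.011] zmax 0.0125
scene mark 55 [0.6185 0.0398 0.0248] [0.6164 0.0388 0.0227] [0.027 0.007 0.015] zmax 0.0297
scene head 698 [ 0.5428 -0.0796  0.0573] [ 0.5419 -0.0816  0.0572] [0.094 0.165 0.03 ] zmax 0.082
saucer [nan nan nan] [nan nan nan] [nan nan nan] 184.2458953857422 197.19671630859375 12.810218811035156 505
```

```bash
cat > rack.py <<'E'
from h import *
def strip(im,P):
    g=im.astype(int); m=(abs(P[...,2]-.004)<.006)&(g.min(-1)>120)&(P[...,0]>.57)&(P[...,0]<.68)&(P[...,1]<.15)&(P[...,1]>-.15)
    S=P[m]; c=S.mean(0); (rc,rs,ra)=cv2.minAreaRect(S[:,:2].astype(np.float32)*1000)
    w=np.linalg.svd(S[:,:2]-c[:2],full_matrices=False)[2][0]; w*=np.sign(w[1])
    return len(S),c,np.degrees(np.arctan2(w[1],w[0])),rc,rs,ra
E
python3 - <<'E'
from rack import *
for c in("top","scene"):
    z=np.load(c+".npz"); im,P=z["im"],z["P"]
    n,cc,a,rc,rs,ra=strip(im,P); print(c,n,cc,a,rc,rs,ra)
    t=np.radians(a); ex=np.array([np.cos(t),np.sin(t)]); ey=np.array([-ex[1],ex[0]])
    C=np.array(rc)/1000  # strip centre = rack(170,-64)
    o=C-ex*.170+ey*.064; print(" rack origin",o,"head in",o+.06*ex)
    L=np.stack([(P[...,:2]-o)@ex,(P[...,:2]-o)@ey,P[...,2]],-1)
    def rep(n,m):
        S=L[m]; print(" ",n,len(S),*np.round(np.percentile(S,[3,50,97],axis=0)*1000))
    r=lambda x0,x1,y0,y1,z0,z1:(L[...,0]>x0)&(L[...,0]<x1)&(L[...,1]>y0)&(L[...,1]<y1)&(L[...,2]>z0)&(L[...,2]<z1)
    rep("head top",r(.01,.12,-.02,.015,.05,.07)); rep("lever",r(.02,.13,.02,.08,.03,.07)); rep("mark",r(.1,.3,-.09,-.04,.018,.035)); rep("foot",r(.085,.14,-.03,.03,.03,.048)); rep("ptr",r(.085,.13,-.05,-.02,.012,.035)); rep("cheek",r(.07,.1,-.05,-.02,.045,.07))
E
```

```text
top 446 [0.61474783 0.01314691 0.00432841] 85.37165769515408 (614.9067993164062, 15.687538146972656) (177.95578002929688, 21.706356048583984) 85.3864974975586
 rack origin [ 0.53739786 -0.14859382] head in [ 0.54223938 -0.08878947]
  head top 273 [ 31. -12.  52.] [62.  2. 60.] [91. 13. 64.]
  lever 128 [32. 21. 33.] [71. 35. 51.] [103.  50.  57.]
  mark 18 [105. -75.  24.] [194. -60.  27.] [196. -43.  31.]
  foot 113 [ 89. -16.  32.] [107.   2.  41.] [121.  13.  45.]
  ptr 21 [ 89. -42.  20.] [104. -32.  25.] [107. -23.  32.]
  cheek 25 [ 84. -43.  48.] [ 87. -32.  57.] [ 89. -22.  61.]
scene 820 [0.61470814 0.0171039  0.00342259] 84.9860627293796 (636.521240234375, 35.370887756347656) (232.7852783203125, 83.83818054199219) 78.73458099365234
 rack origin [ 0.55790847 -0.12838513] head in [ 0.56315235 -0.06861472]
  head top 200 [ 13. -16.  51.] [47.  8. 58.] [69. 14. 62.]
  lever 416 [27. 21. 32.] [62. 47. 49.] [93. 65. 61.]
  mark 31 [170. -56.  18.] [172. -50.  26.] [174. -41.  29.]
  foot 83 [86.  7. 32.] [93. 16. 39.] [100.  29.  42.]Traceback (most recent call last):
  File "<stdin>", line 12, in <module>
  File "<stdin>", line 10, in rep
    return _quantile_unchecked(
        a, q, axis, out, overwrite_input, method, keepdims, weights)
    return _ureduce(a,
                    func=_quantile_ureduce_func,
    ...<5 lines>...
                    overwrite_input=overwrite_input,
                    method=method)
    r = func(a, **kwargs)
    result = _quantile(arr,
                       quantiles=q,
    ...<2 lines>...
                       out=out,
                       weights=wgt)
    slices_having_nans = np.isnan(arr[-1, ...])
                                  ~~~^^^^^^^^^
IndexError: index -1 is out of bounds for axis 0 with size 0
```

>>> apply_moves([
  [100,0,0,0.83,0],
  [100,0,0,0.83,0],
  [100,0,0,0.83,0],
  [100,0.5,0.8,0,0.2],
  [100,0.5,0.8,0,0.2],
  [100,0.5,0.8,0,0.2],
  [100,0.5,0.8,0,0.2],
  [100,0.5,0.8,0,0.2],
  [100,0.5,0.8,0,0.2],
  [100,0.5,0.8,0,0.2],
  [100,0.5,0.8,0,0.2],
  [100,0.5,0.8,0,0.2],
], newtons=15)

```text
clock: 1.65
position: [0.4292, -0.1709, 0.3761]
ee_rot: [2.628, 1.721, -0.0]
force: [1.3, -0.7, 0.3]
width: 1.003
gripper_force: 0.0
```

>>> apply_moves([
  [100,0.5,0.8,0,0.2],
  [100,0.5,0.8,0,0.2],
  [100,0.45,0.8,0,0.2],
  [100,0,0,0,0.06],
  [100,0,0,0,0],
])

```text
clock: 2.28
position: [0.5155, -0.0289, 0.3757]
ee_rot: [-2.313, -2.126, 0.001]
force: [0.7, -0.2, 0.9]
width: 0.997
gripper_force: 0.0
```

>>> apply_moves([
  [100,0.25,0.45,-0.7,0],
  [100,0.25,0.45,-0.7,0],
  [100,0,0,0,0],
  [100,0,0,0,0],
])

```text
clock: 2.78
position: [0.5458, 0.0238, 0.2928]
ee_rot: [2.315, 2.123, -0.001]
force: [0.7, 0.9, -0.4]
width: 1.003
gripper_force: 0.0
```

```bash
cat > w.py <<'E'
from h import *
import sys
im,d,P=cloud("wrist"); st=observe(); save(im,sys.argv[1]); np.savez("wrist",im=im,P=P)
a=2*np.arctan2(st["ee_rot"][1],st["ee_rot"][0])-np.pi/2
print(np.round(st["position"],4),"close deg",np.degrees(a)%180,st["clock"],np.round(st["joints"],2))
E
python3 w.py w1.png; python3 - <<'E'
from rack import *
z=np.load("wrist.npz");P=z["P"]
for n,c in dict(lamp=(.546,.025)).items():
    m=(np.hypot(P[...,0]-c[0],P[...,1]-c[1])<.04)&(P[...,2]>.072)&(P[...,2]<.09)
    S=P[m]; print(len(S),np.median(S,0),(np.percentile(S,2,axis=0)+np.percentile(S,98,axis=0))/2,np.ptp(S,axis=0))
E
```

```text
[0.5461 0.0238 0.2934] close deg 175.02741569450262 2.825 [ 0.31  0.32 -0.6   1.63  0.19  1.25 -0.41]
1255 [0.54662104 0.02697105 0.07905129] [0.54650484 0.0264076  0.07888853] [0.04889579 0.04919163 0.01414065]
```

View pics/w1.png

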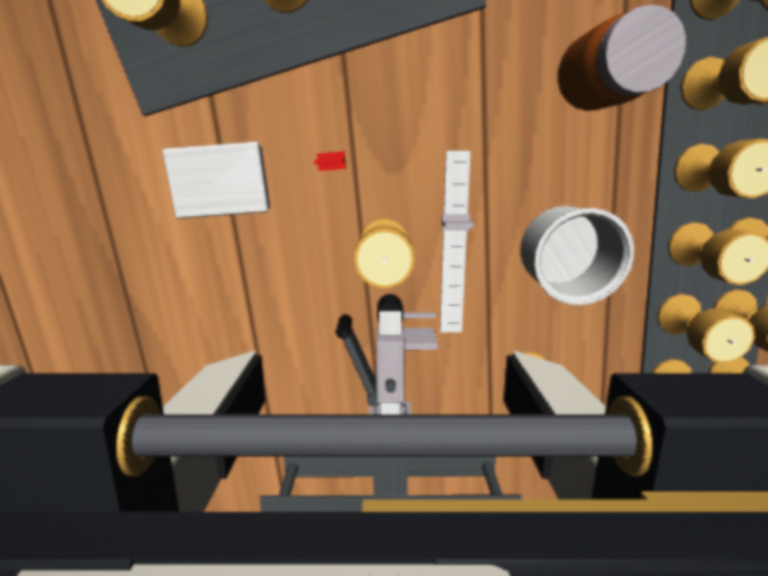

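>>> apply_moves([
  [100,0,0.04,-0.8,0],
  [100,0,0,-0.8,0],
  [100,0,0,-0.8,0],
  [100,0,0,-0.8,0],
  [100,0,0,-0.5,0],
  [100,0,0,-0.4,0],
  [100,0,0,0,0],
  [50,0,0,0,0],
  [50,0,0,0,0],
  [50,0,0,0,0],
  [50,0,0,0,0],
], newtons=15)

```text
clock: 4.2
position: [0.5459, 0.0279, 0.0466]
ee_rot: [2.313, 2.126, 0.001]
force: [0.5, -1.3, 0.2]
width: 0.616
gripper_force: 0.0
```

>>> apply_moves([
  [40,0,0,0,0],
  [30,0,0,0,0],
  [30,0,0,0,0],
  [30,0,0,0,0],
  [30,0,0,0,0],
])

```text
clock: 4.82
position: [0.5459, 0.0279, 0.0463]
ee_rot: [2.313, 2.126, 0.001]
force: [1.2, 0.1, 5.5]
width: 0.543
gripper_force: 15.0
```

>>> apply_moves([
  [30,0,0,0.6,0],
  [30,0,0,0.7,0],
  [30,0,0,0.6,0],
  [30,0.06,0.5,0,-0.325],
  [30,0.06,0.5,0,-0.325],
  [30,0.06,0.5,0,-0.325],
  [30,0.06,0.5,0,-0.325],
  [30,0.06,0.5,0,-0.325],
  [30,0.06,0.5,0,-0.325],
  [30,0.06,0.5,0,-0.325],
  [30,0.06,0.5,0,-0.325],
  [30,0,0,0,0],
])

```text
clock: 6.32
position: [0.573, 0.2712, 0.1592]
ee_rot: [-3.126, -0.297, 0.003]
force: [-0.2, -0.4, -2.5]
width: 0.543
gripper_force: 15.0
```

```bash
python3 w.py w2.png; python3 - <<'E'
from h import *
z=np.load("wrist.npz");im=z["im"].astype(int);P=z["P"]
im2,d,T=cloud("top")
for P in(P,T):
  m=(np.hypot(P[...,0]-.574,P[...,1]-.271)<.045)&(P[...,2]>.15)
  S=P[m]; print(len(S),(S.min(0),S.max(0)) if len(S) else 0)
E
```

```text
[0.5734 0.269  0.1591] close deg 100.89146330396129 6.375 [-0.34  0.53 -0.27  1.61  0.16  1.03 -2.04]
37937 (array([0.54680244, 0.23229504, 0.15663458]), array([0.6144768 , 0.31472346, 0.26958668]))
2027 (array([0.5292754 , 0.22625356, 0.55226656]), array([0.61819743, 0.31520763, 0.61096397]))
```

View pics/w2.png

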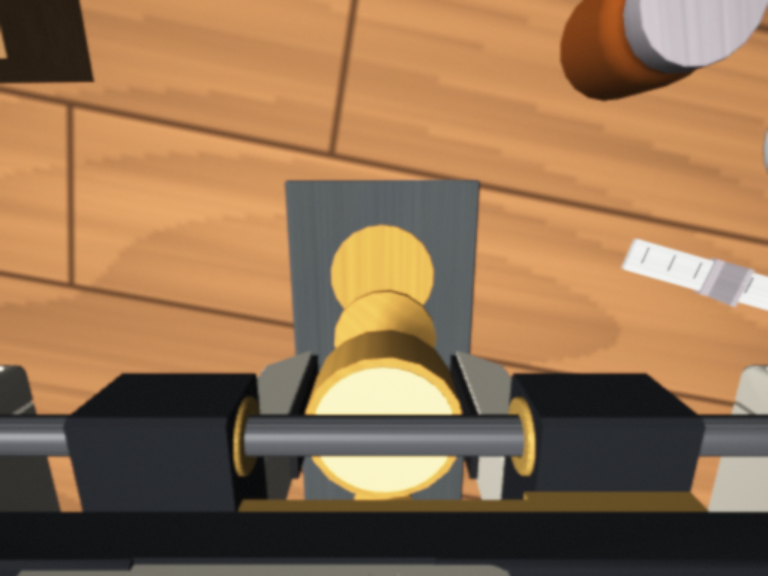

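```bash
python3 - <<'E'
from h import *
st=observe();K,Rw,o,p=pose("wrist",st)
def ray(u,v,z):
    u,v=u/1.5,v/1.5
    r=Rw@np.array([(u-K[0,2])/K[0,0],-(v-K[1,2])/K[1,1],-1]); return o+r*(z-o[2])/r[2]
A,B,C=ray(331,274,.009),ray(434,274,.009),ray(382,225,.009)
print(A,B,C,np.linalg.norm(A-B))
f=C-(A+B)/2; f/=np.linalg.norm(f); print("saucer",C-f*.036,(A+B)/2)
zt=st["position"][2]+.0335
print("cup",ray(383,362,zt),ray(383,494,zt),ray(309,425,zt),ray(460,425,zt))
z=np.load("wrist.npz");P=z["P"];im=z["im"].astype(int)
m=(np.abs(P[...,2]-.192)<.01)&(im[...,2]>140);S=P[m];print(len(S),(S.min(0)+S.max(0))/2,np.ptp(S,axis=0))
E
```

```text
[0.57207237 0.30364727 0.009     ] [0.58547916 0.23380826 0.009     ] [0.6117752  0.27539022 0.009     ] 0.07111420389852027
saucer [0.57648722 0.26826572 0.009     ] [0.57877576 0.26872777 0.009     ]
cup [0.59635327 0.27168194 0.19270438] [0.550662   0.26291875 0.19270438] [0.57136342 0.29003046 0.19270438] [0.5800919  0.2444754  0.19270438]
3513 [0.57176691 0.26908462 0.19262089] [0.04516867 0.04646227 0.01658423]
```

>>> apply_moves([
  [30,0.05,0.03,-0.5,0],
  [30,0,0,-0.5,0],
  [30,0,0,-0.4,0],
  [30,0,0,-0.2,0],
  [30,0,0,-0.1,0],
  [30,0,0,0,0],
])

```text
clock: 7.18
position: [0.5778, 0.2694, 0.0584]
ee_rot: [3.128, 0.293, 0.0]
force: [0.0, 0.4, -2.3]
width: 0.542
gripper_force: 15.0
```

>>> apply_moves([
  [30,-0.03,0,-0.03,0],
  [30,0,0,-0.02,0],
  [30,0,0,0,0],
])

```text
clock: 7.55
position: [0.5758, 0.2698, 0.0554]
ee_rot: [-3.128, -0.293, -0.001]
force: [0.4, 0.1, -1.9]
width: 0.543
gripper_force: 15.0
```

>>> apply_moves([
  [30,0,0,-0.02,0],
  [30,0,0,0,0],
])

```text
clock: 7.8
position: [0.5762, 0.2697, 0.0552]
ee_rot: [-3.128, -0.293, -0.002]
force: [-2.9, -2.7, 8.9]
width: 0.542
gripper_force: 15.0
```

>>> apply_moves([
  [60,0,0,0,0],
  [70,0,0,0,0],
  [85,0,0,0,0],
  [85,0,0,0,0],
  [85,0,0,0,0],
  [85,0,0,0.5,0],
  [85,0,0,0.7,0],
  [85,0,0,0.8,0],
  [85,0,0,0.8,0],
  [85,0,0,0.3,0],
  [85,0,0,0,0],
])

```text
clock: 9.18
position: [0.5761, 0.27, 0.2408]
ee_rot: [-3.127, -0.293, -0.003]
force: [0.1, 0.4, 0.2]
width: 0.846
gripper_force: 0.0
```

```bash
python3 - <<'E'
from h import *
for c in("wrist","scene"):
  im,d,P=cloud(c)
  m=(np.hypot(P[...,0]-.575,P[...,1]-.27)<.04)&(P[...,2]>.08)&(P[...,2]<.1)
  S=P[m]; print(c,len(S),np.median(S,0),(S.min(0)+S.max(0))/2 if len(S) else 0, "tilt fit",np.linalg.lstsq(np.c_[S[:,:2],np.ones(len(S))],S[:,2],rcond=None)[0] if c=="wrist" else "")
E
```

```text
wrist 1734 [0.5760033  0.26939516 0.08806095] [0.57460267 0.2691061  0.08817791] tilt fit [-0.01555105 -0.00172873  0.09741977]
scene 577 [0.57711076 0.26683481 0.08850542] [0.57409608 0.26683031 0.08882217] tilt fit
```

>>> apply_moves([
  [88,-0.1,-0.54,0,0.325],
  [88,-0.1,-0.54,0,0.325],
  [88,-0.1,-0.54,0,0.325],
  [88,-0.1,-0.54,0,0.325],
  [88,-0.1,-0.54,0,0.325],
  [88,-0.1,-0.54,0,0.325],
  [88,-0.1,-0.54,0,0.325],
  [88,-0.1,-0.54,0,0.325],
  [88,0,0,0,0],
  [88,0,0,0,0],
])

```text
clock: 10.52
position: [0.5272, 0.011, 0.2388]
ee_rot: [-2.313, -2.123, 0.001]
force: [0.8, -1.1, 0.1]
width: 0.88
gripper_force: 0.0
```

```bash
python3 w.py w3.png; cat > leg.py <<'E'
from rack import *
def report(P,o,a):
    t=np.radians(a); ex=np.array([np.cos(t),np.sin(t)]); ey=np.array([-ex[1],ex[0]])
    L=np.stack([(P[...,:2]-o)@ex,(P[...,:2]-o)@ey,P[...,2]],-1)
    def rep(n,x0,x1,y0,y1,z0,z1):
        m=(L[...,0]>x0)&(L[...,0]<x1)&(L[...,1]>y0)&(L[...,1]<y1)&(L[...,2]>z0)&(L[...,2]<z1)
        S=L[m]
        if len(S): print(" ",n,len(S),*np.round(np.percentile(S,[3,50,97],axis=0)*1000,1))
    rep("head top",.01,.21,-.02,.015,.055,.07); rep("lever",.02,.22,.018,.08,.045,.058); rep("mark",.14,.25,-.075,-.045,.02,.035); rep("ptr",.09,.25,-.042,-.02,.016,.032); rep("cheek",.07,.2,-.05,-.02,.05,.065)
E
python3 - <<'E'
from leg import *
z=np.load("wrist.npz");im,P=z["im"],z["P"]
n,cc,a,rc,rs,ra=strip(im,P); print(n,cc,a,rc,rs,ra)
report(P,np.array([.5374,-.1486]),85.37)
E
```

```text
[0.5274 0.0115 0.2391] close deg 175.15464913350274 10.575 [ 0.28  0.32 -0.51  1.76  0.17  1.11 -0.37]
2500 [0.61632942 0.0212133  0.00260169] 86.11469415726324 (610.0786743164062, -10.523429870605469) (95.03895568847656, 230.2889862060547) 11.365598678588867
  head top 925 [ 38.5 -13.5  56.5] [67.5 -0.4 58.6] [92.7 11.7 68.5]
  lever 422 [38.3 19.9 46.7] [77.8 35.  50.5] [106.4  48.7  52.1]
  mark 77 [194.2 -74.6  20.4] [195.6 -62.8  26.5] [197.4 -51.5  27.9]
  ptr 132 [ 90.1 -40.9  16.6] [105.2 -30.5  23.3] [108.5 -20.4  30.7]
  cheek 125 [ 84.9 -43.7  50.3] [ 88.9 -32.6  56. ] [ 90.5 -20.8  57.7]
```

View pics/w3.png

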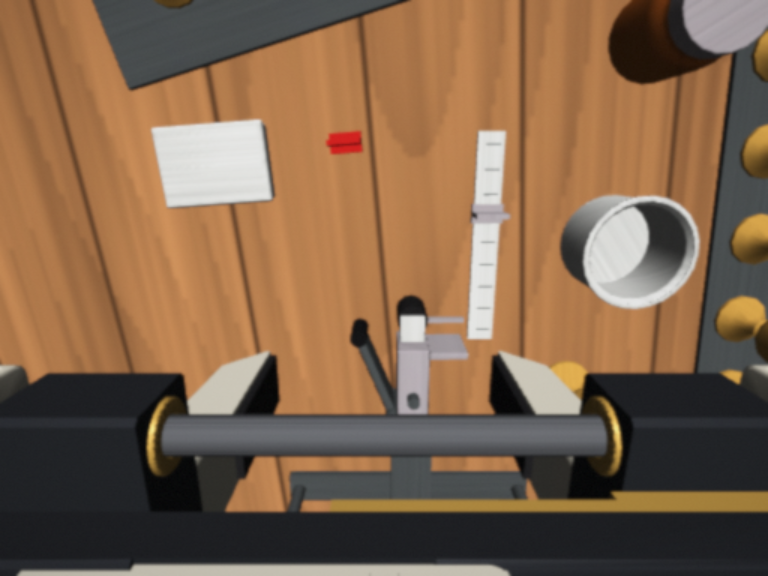

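>>> apply_moves([
  [88,-0.05,-0.52,0,0],
  [88,0,-0.52,-0.3,0],
  [88,0,-0.51,-0.5,0],
  [88,0,0,-0.7,0],
  [88,0,0,-0.5,0],
  [88,0,0,0,0],
  [88,0,0,0,0],
])

```text
clock: 11.45
position: [0.5255, -0.0815, 0.1209]
ee_rot: [2.311, 2.127, 0.002]
force: [0.3, -0.5, 1.3]
width: 0.878
gripper_force: 0.0
```

```bash
python3 w.py w4.png
```

```text
[ 0.5258 -0.0818  0.1213] close deg 175.22258936792554 11.5 [ 0.39  0.44 -0.44  1.9   0.25  0.85 -0.27]
```

View pics/w4.png

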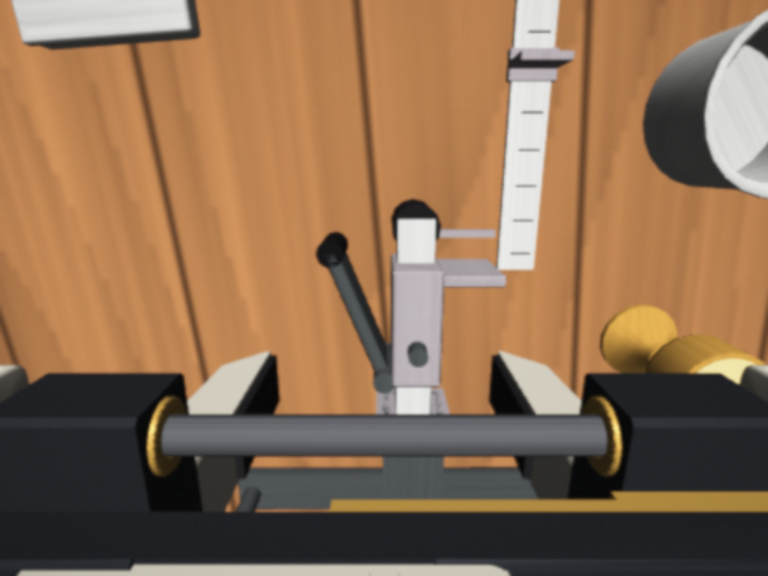

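>>> apply_moves([
  [88,-0.02,0,-0.6,0],
  [88,0,0,-0.6,0],
  [88,0,0,-0.4,0],
  [88,0,0,-0.12,0],
  [88,0,0,0,0],
  [88,0,0,0,0],
])

```text
clock: 12.25
position: [0.5246, -0.0825, 0.0181]
ee_rot: [2.312, 2.125, 0.002]
force: [0.7, -0.4, -0.6]
width: 0.882
gripper_force: 0.0
```

```bash
python3 w.py w5.png;  python3 - <<'E'
from leg import *
z=np.load("wrist.npz"); report(z["P"],np.array([.5374,-.1486]),85.37)
print(observe()["force"])
E
```

```text
[ 0.5244 -0.0826  0.018 ] close deg 175.17384353053453 12.3 [ 0.33  0.59 -0.37  1.98  0.35  0.63 -0.36]
  head top 4487 [ 46.7 -15.6  56.1] [79.4 -0.4 58.5] [93.2 11.9 67.8]
  lever 3086 [42.4 19.9 45.8] [79.9 39.9 50.4] [106.   72.5  56.2]
  ptr 787 [ 90.1 -41.5  17. ] [ 90.8 -30.8  23.2] [108.4 -20.8  31.2]
  cheek 1514 [ 73.9 -42.6  50.5] [ 86.9 -31.2  56.1] [ 90.6 -21.1  59.8]
[-0.02793328  0.03412987  0.29283206]
```

View pics/w5.png

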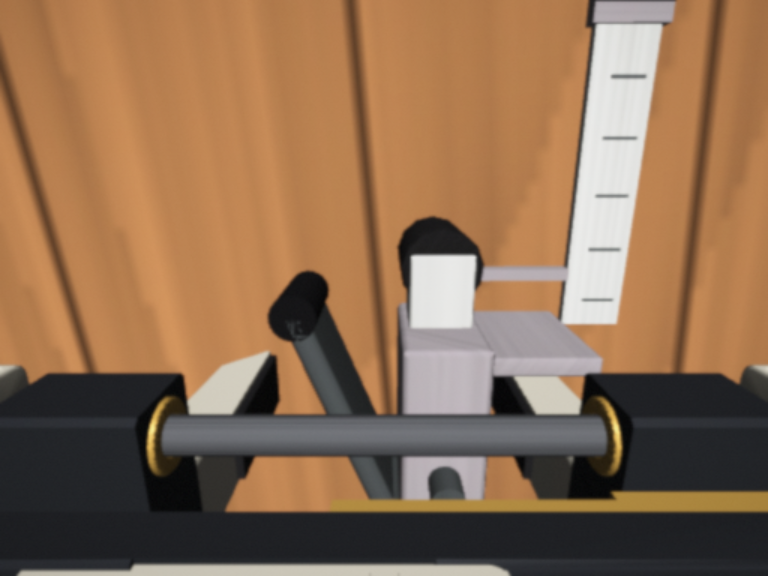

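>>> apply_moves([
  [80,0,0,0,0],
  [80,0,0,0,0],
  [80,0.01,0.1,0,0],
  [80,0.01,0.15,0,0],
  [80,0.02,0.25,0,0],
  [80,0.02,0.25,0,0],
  [80,0.02,0.25,0,0],
  [80,0.02,0.25,0,0],
  [80,0.01,0.15,0,0],
  [80,0.01,0.1,0,0],
  [80,0,0,0,0],
])

```text
clock: 13.68
position: [0.5309, 0.0081, 0.0168]
ee_rot: [2.312, 2.127, 0.001]
force: [1.5, -4.5, 1.3]
width: 0.798
gripper_force: 1.8
```

```bash
python3 w.py w6.png;  python3 - <<'E'
from leg import *
z=np.load("wrist.npz"); report(z["P"],np.array([.5374,-.1486]),85.37)
im,d,P=cloud("top");report(P,np.array([.5374,-.1486]),85.37)
print(observe()["force"])
E
```

```text
[0.5309 0.0077 0.0168] close deg 175.20436467499817 13.725 [ 0.15  0.59 -0.37  1.98  0.34  0.63 -0.52]
  head top 3385 [137.6 -18.5  55.8] [151.6  -1.5  58.4] [175.3  11.7  59.9]
  lever 2765 [131.7  21.3  45.6] [166.8  40.7  50.4] [188.3  69.2  56.4]
  mark 581 [193.2 -74.1  20.7] [195.8 -62.1  26.2] [197.5 -51.3  27.7]
  ptr 909 [172.  -41.4  16.8] [172.7 -31.   23.2] [190.5 -20.6  31.3]
  cheek 806 [147.8 -33.   50.7] [169.6 -25.9  56.4] [172.7 -20.1  63.7]
[ 1.09105982 -4.03879194  1.30135663]
```

View pics/w6.png

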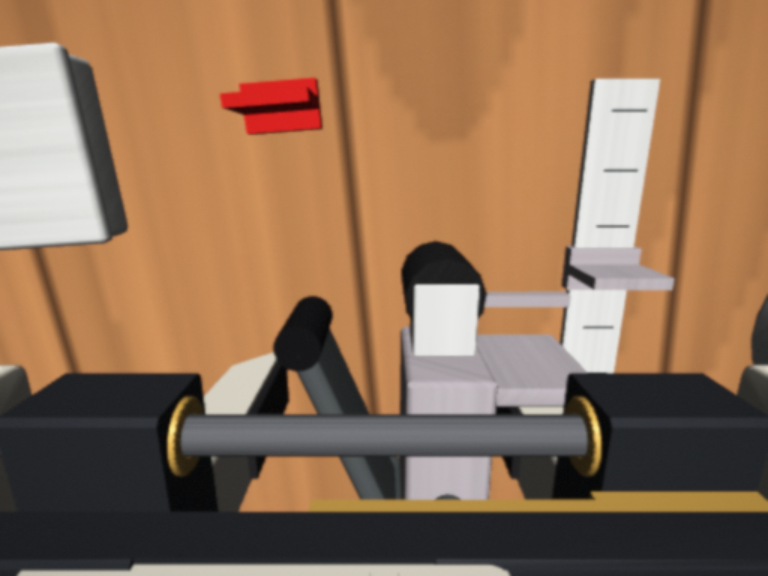

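>>> apply_moves([
  [80,0.01,0.07,0,0],
  [80,0,0.06,0,0],
  [80,0,0,0,0],
  [80,0,0,0,0],
])

```text
clock: 14.28
position: [0.5314, 0.0153, 0.0168]
ee_rot: [2.313, 2.126, 0.0]
force: [1.7, -3.3, 0.3]
width: 0.801
gripper_force: 1.8
```

```bash
cat > m.py <<'E'
from leg import *
import sys
st=observe(); im,d,P=cloud("wrist"); save(im,sys.argv[1])
o=np.array([.5374,-.1486]);t=np.radians(85.37); ex=np.array([np.cos(t),np.sin(t)]); ey=np.array([-ex[1],ex[0]])
L=np.stack([(P[...,:2]-o)@ex,(P[...,:2]-o)@ey,P[...,2]],-1)*1000
def s(n,x0,x1,y0,y1,z0,z1):
    m=np.all((L>[x0,y0,z0])&(L<[x1,y1,z1]),-1); S=L[m]
    if len(S): print(n,len(S),np.round(np.percentile(S[:,0],[2,50,98]),1),np.round(np.median(S[:,1:],0),1))
s("ptr",178,210,-41,-22,18,30); s("mark",188,205,-74,-52,22,32); s("cheek",150,190,-42,-18,52,62)
m=np.all((L>[120,16,47])&(L<[220,75,54]),-1);S=L[m];g=im[m].max(-1)<110;S=S[g]
f=np.polyfit(S[:,0],S[:,1],1);print("lever",len(S),f[0])
st=observe();print("F",np.round(st["force"],1),st["gripper_force"],st["width"],np.round(st["position"],4),st["clock"])
E
python3 m.py w7.png
```

```text
ptr 685 [179.  193.7 197.6] [-31.5  23.1]
mark 446 [193.4 195.9 197.6] [-63.1  26.4]
cheek 866 [153.4 176.  179.8] [-24.1  56.5]
lever 2004 0.3897315014491722
F [ 2.2 -2.8  0.7] 1.8350384384393692 0.8032532754503083 [0.5314 0.0152 0.0168] 14.325
```

```bash
sed -i 's/"ptr",178/"ptr",187/' m.py; python3 m.py w8.png; python3 - <<'E'
import cv2
a=cv2.imread("pics/w8.png")[330:560,200:640] if 0 else cv2.imread("pics/w8.png")[220:420,380:700]
cv2.imwrite("pics/w8c.png",cv2.resize(a,None,fx=2.4,fy=2.4))
E
```

```text
ptr 366 [193.3 195.9 197.6] [-31.4  22.9]
mark 439 [193.3 195.9 197.5] [-62.9  26.4]
cheek 875 [153.3 175.9 179.8] [-24.1  56.5]
lever 2013 0.3910770430159365
F [ 1.9 -4.3  0.8] 1.8355248123407364 0.8009888852577367 [0.5314 0.0152 0.0168] 14.375
```

View pics/w8c.png

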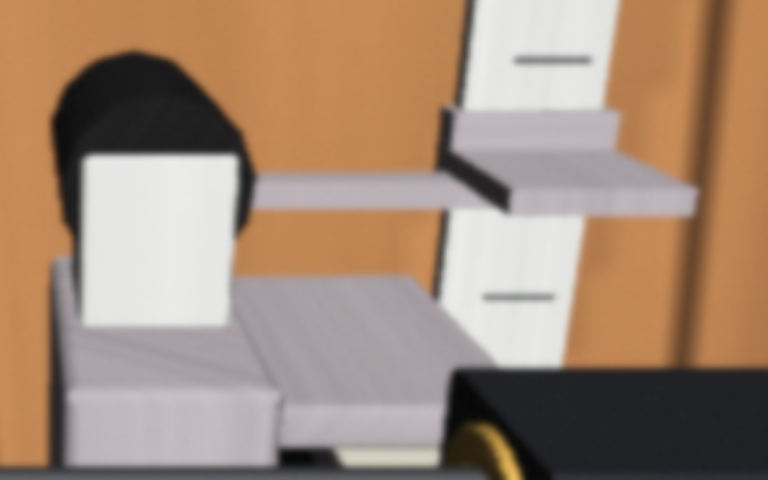

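>>> apply_moves([
  [80,0,0,0,0],
  [80,0,0,0,0],
  [70,0,0,0,0],
  [70,0,0,0,0],
  [64,0.04,0,0,0],
  [59,0.04,0,0,0],
  [53,0.04,-0.01,0,0],
  [48,0.04,0,0,0],
  [44,0.04,-0.01,0,0],
  [44,0,0,0,0],
], newtons=15)

```text
clock: 15.62
position: [0.5434, 0.0141, 0.0166]
ee_rot: [-2.313, -2.126, -0.0]
force: [3.1, -4.5, -1.4]
width: 0.442
gripper_force: 4.3
```

```bash
python3 m.py w9.png
```

```text
ptr 365 [193.2 195.8 197.4] [-31.4  23. ]
mark 454 [193.2 195.9 197.5] [-63.1  26.4]
cheek 256 [173.1 176.8 179.6] [-20.6  56.5]
lever 1982 0.11605816562172212
F [ 2.7 -3.8 -2. ] 4.42889615020249 0.4444220527347458 [0.5434 0.0141 0.0166] 15.675
```

>>> apply_moves([
  [40,0.03,0,0,0],
  [36,0.02,0,0,0],
  [25,0,0,0,0],
  [25,0,0,0,0],
  [25,0,0,0,0],
  [25,0,0,0,0],
  [25,0,0,0,0],
], newtons=22)

```text
clock: 16.55
position: [0.5468, 0.0139, 0.0166]
ee_rot: [2.313, 2.125, 0.001]
force: [4.7, -4.6, -4.4]
width: 0.365
gripper_force: 22.7
```

```bash
python3 m.py w10.png
```

```text
ptr 363 [193.3 195.8 197.6] [-31.6  23. ]
mark 449 [193.2 195.9 197.5] [-63.1  26.3]
cheek 195 [173.  176.9 179.9] [-20.   56.4]
lever 1032 0.014275063336422138
F [ 5.  -4.7 -3. ] 22.68680937588215 0.3618430006890148 [0.5468 0.0139 0.0166] 16.6
```

>>> apply_moves([
  [25,0,0,0,0],
  [25,0,0,0,0],
  [25,0,0,0,0],
])

```text
clock: 16.98
position: [0.5468, 0.0139, 0.0166]
ee_rot: [2.313, 2.125, 0.001]
force: [4.7, -3.8, -4.5]
width: 0.366
gripper_force: 22.7
```

```bash
python3 -c "
from cell import arm
print(arm.sign_off())"
```

```text
the job is handed in; nothing more can be done
None
```

The job is handed in, with no verdict returned: the lamp stands upright on the saucer, the pointer measures within about 0.1 mm of the mark, and the lever is held shut with a 22.7 N grip.

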